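# Wind the bottle-lane rail in by one turn of the hand wheel

### The job

Close up the bottle lane by one turn of its hand wheel: with a fingertip or the outside of the fingers, gently push the upright handle on the wheel's rim round clockwise (seen from above) through exactly one full turn, so that the handle is back in line with the fixed pointer, then move clear. Only push the handle - do not squeeze it or pull its loose sleeve up - and leave the bottles and the jar where they stand.

Things in the scene. Friction and masses are not known exactly. Their poses are not given: they have to be found in the camera images.
- lane: Fixed bottle lane: aluminium base plate 330 (own x, -80 to 250) x 260 x 12 mm; origin on the hand wheel's axis at table height. Under the wheel an 80 mm square gearbox, 72 mm tall. The near rail (x = 140 mm, top 49 mm up) closes 12 mm per clockwise turn towards the far rail (x = 238 mm), staying clear of the three bottles between. Nothing here but wheel and handle is above 100 mm.
- axis (a point): Point on the vertical axis of the level black hand wheel, at mid-height of its rim, 100 mm above the table. Rim: centre line at 70 mm radius, bar 14 mm thick (outside diameter 154 mm, top 107 mm above the table); three 12 mm spokes; hub 38 mm across, its nut reaching 114 mm above the table.
- grip: The handle: plain wooden sleeve upright on the wheel's rim, 70 mm from the axis, 18 mm across at the ends, 21 mm in the middle, 46 mm tall. Origin: centre of its underside, 108 mm above the table (top at 154 mm). Loose on its pin: slides up (30 mm at most) if lifted; pushed sideways it carries the wheel round. It does not spin.
- pointer (a point): Top of the fixed brass pointer pin, 8 mm thick, its top 100 mm above the table, 104 mm from the wheel's axis, just outside the rim. Seen from the axis, the handle stands in this direction at the start and must stand there again at the end. It may lie on any side of the wheel.
- wheel (a joint): Angle of the hand wheel in rad: 0 at the start, handle in line with the pointer; grows clockwise seen from above; one full turn is 6.283. No stops within two turns. It is stiff with friction (about 2 to 4 N at the handle) and stays where it is left.
- bottle0: Loose clear plastic bottle with a white cap, 36 mm across, 85 mm tall, standing in the lane on the 12 mm base plate (top 97 mm above the table). Origin: centre of its underside.
- bottle1: A second such bottle, the middle one in the lane.
- bottle2: A third such bottle in the lane.
- jar: Loose glass jar with a steel lid, 64 mm across, 75 mm tall, standing on the table beside the lane. Origin: centre of its underside.
There are look-alikes about, which are no part of the job. What is shaped like the bottle1 but orange, red or yellow is not meant.

How it is judged:
By the outcome, as a careful person would: the job done as asked, in the order asked, and still so for the second after the job is handed in, with the robot touching nothing.
It also fails if it takes over 56 s, if anything falls off the work surface, if the arm or the gripper's body presses on something with over 40 N, if the wrist force passes 120 N, or if a joint passes its speed limit or range.

### The arm

A 7-joint arm with a two-finger parallel gripper is mounted at the origin on the work surface. World frame = base frame: x ahead of the robot, y to its left, z up, the work surface at z = 0. Lengths are in m, angles in rad, forces in N, time in s.
With the tool pointing down it reaches from about 0.4 to 0.75 m from the base axis. Payload 19.5 kg.
Tool frame: the origin (TCP) lies where the fingers leave the gripper's body, on its centre line; the fingertips stand r.nose_length ahead of it and the grasp point (between the pads) lies 54 mm ahead of it (r.nose_length is the distance from the TCP to the fingertips, in m); z points along the fingers, y is the line along which they close (so a half turn about z gives the same grasp; the last joint's range is limited). The gripper opens to 85 mm and grips with 20 to 120 N. Pads are 22 mm wide; open, the fingers measure 114 mm over their backs; the gripper's body (76 mm by 85 mm) begins 54 mm behind the grasp point. The pads swing forward as they close: fully open they stand 13 mm farther back than shut.
Start: joints at [1.193, 0.707, -0.028, 1.485, 0.022, 0.951, -0.075], TCP at [0.189, -0.543, 0.304] pointing down, gripper open.
Joint ranges: [-2.71, 2.71], [-0.32, 2.16], [-1.57, 1.52], [0, 2.45], [-1.46, 4.6], [0, 2.02], [-2.83, 2.83]. Speed limits (rad/s): [1.89, 1.89, 2.57, 2.57, 3.01, 3.01, 3.01].

### API

Orientations are given as [roll, pitch, yaw] about the fixed x, y, z axes, in that order (R = Rz(yaw) Ry(pitch) Rx(roll)).
In Python, from rig import r, eyes gives the robot as it stands. The module is installed in compiled form; this text tells all that it offers.
- The arm moves only by the shell command python3 -m handwheel 'ROWS' [FORCE]. ROWS is JSON, a list of rows, each an object of numbers: "tx", "ty", "tz": the shift along the tool's x, y, z in mm; "ax", "ay", "az": the turn, a rotation vector about the tool's x, y, z in rad; "gripper": the closure in counts, from 0 (fully open) to 255 (shut). A call has 1 to 12 rows; each row shifts and turns the commanded pose from where the row before left it, along the tool's axes as they then stand; what a row does not reach is not made up. A row lasts 1/10 s, in which the tool goes at most 50 mm and 8.59 degrees, less where a joint would pass 70% of its speed; a pose out of reach is approached as far as the arm can. A call with a gripper value outside its range is refused whole. The fingers move at their own pace and stop on an object; FORCE is the grip in N (left out, the last holds). Time passes only in rows, so rows that do not move let the fingers close. It gives the time, the measured TCP pose, the force, the opening and the grip force at its end, in the units of the state.
- r.read_state(): the state, without advancing time (a new reading comes with each control period).
- eyes.camera(name): name is "side" or "top"; returns a dict with "frame" (400x640x3 uint8, red, green, blue), "fov_y" (degrees; the focal length in pixels is half the picture's height over the tangent of half this angle, whatever the lens; pixels are square), "cx", "cy" (the principal point, pixels), "dist_coeffs" ([k1, k2, p1, p2, k3] as OpenCV has them; the pictures are not rectified), "rvec" (rotation vector, rad) and "tvec" (3), from world to camera coordinates, as OpenCV has them. Camera axes: x right, y down, z forward; pixel columns grow to the right and rows downward; lengths in m; the calibration is good to about 2 mm. A picture is of the moment at which its call begins. There is no depth.
- r.close_job(): hands the job in; it is judged then, once.
The state is a dict: "t": time; "joints": joint angles; "joint_velocities": joint speeds; "joint_efforts": joint torques, N m; "tool_pos": TCP position; "orientation": TCP orientation; "ft_force": force on the tool from outside, world axes, zero at the start; "ft_torque": the same for the moment, N m; "grip_width": finger opening in m; "grasp_force": force on a finger pad.
Only numpy, scipy, OpenCV 4.12 (cv2) and the standard library are available. Lean on these libraries where they do the work, as an engineer would, in place of code of your own. Each camera call takes 0.05 s, during which the arm holds its last target. There are 200 camera calls.

## Working session

There is one attempt and no reset: what is moved stays moved. The work goes in short steps, Python scripts to look and compute and a shell command to move; the robot and the scene stay as the last step left them, time stands still between calls to the robot, and variables do not carry over. Pictures are saved under pics/ and viewed, at most 10 in all, crops included, and the job is handed in when it is done.

```bash
mkdir -p pics; python3 - <<'E'
from rig import r,eyes
import cv2
s=r.read_state();print(s,r.nose_length)
for n in("side","top"):
    c=eyes.camera(n);cv2.imwrite(f"pics/{n}0.png",c["frame"][:,:,::-1])
    print({k:v for k,v in c.items() if k!="frame"})
E
```

```text
{'t': 0.0, 'joints': array([ 1.19326888,  0.70709696, -0.02764542,  1.48498772,  0.02200599,
        0.95091022, -0.07549181]), 'joint_velocities': array([-1.50399615e-03,  1.24220785e-03, -3.34683114e-03,  8.99410707e-05,
        3.75448559e-04,  1.57143180e-04,  6.61326789e-04]), 'joint_efforts': array([ 2.38242457e-03, -8.83213806e+01,  1.23571090e+00, -2.36168861e+01,
        1.70668506e-02,  6.42151746e-03, -4.45111357e-05]), 'tool_pos': array([ 0.18944321, -0.5427017 ,  0.30343329]), 'orientation': array([-3.14049307e+00,  2.21546782e-05,  3.35860651e-01]), 'ft_force': array([-0.0490032, -0.508779 , -0.8873549]), 'ft_torque': array([ 0.00884496, -0.01109782,  0.00686848]), 'grasp_force': 0.0, 'grip_width': 0.08515079316517873} 0.0726
{'fov_y': 53.938806100982205, 'cx': 322.0028506750564, 'cy': 198.61560971361882, 'dist_coeffs': array([0.01273084, 0.        , 0.        , 0.        , 0.        ]), 'rvec': array([ 2.23986915, -0.10903131,  0.07792405]), 'tvec': array([-0.62922497,  0.17233203,  0.71025902])}
{'fov_y': 44.53548734411579, 'cx': 317.06426528394695, 'cy': 194.87413553247097, 'dist_coeffs': array([0.00080985, 0.        , 0.        , 0.        , 0.        ]), 'rvec': array([ 2.12442245, -2.14009463,  0.13741411]), 'tvec': array([0.12610734, 0.66988957, 1.10566454])}
```

View pics/side0.png

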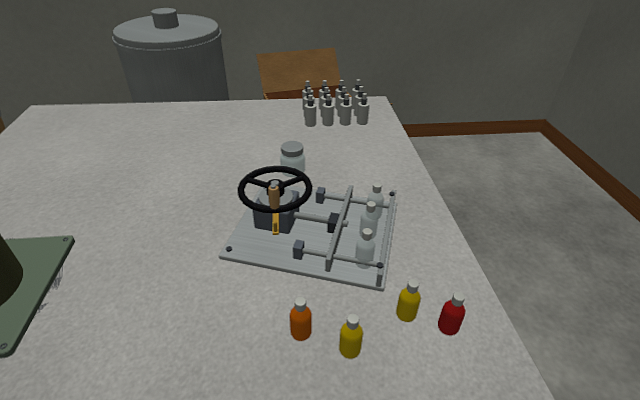

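View pics/top0.png

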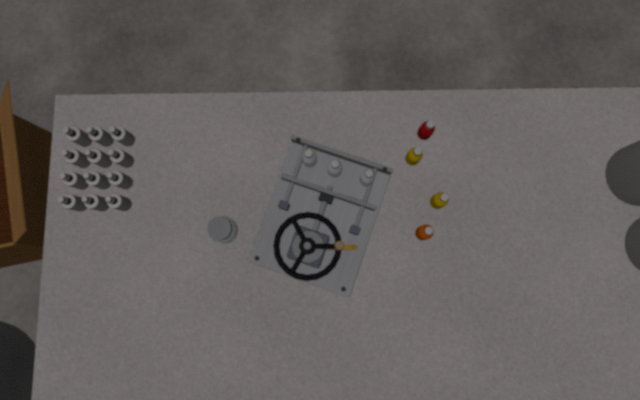

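The side view has the wheel at (275,188), the handle at about (274,193) and the brass pointer at about (276,225). In the top view the hub is at (308,246), the handle at about (340,246), and the jar at (222,230). The bottles are at (309,156), (335,168) and (368,177). The look-alikes are the coloured bottles at right (orange, red, two yellow) and the white group far off. I'll enlarge the wheel.

```bash
python3 - <<'E'
import cv2,numpy as np
a=cv2.imread("pics/side0.png")[155:245,220:330];b=cv2.imread("pics/top0.png")[200:290,260:370]
f=lambda m:cv2.resize(m,None,fx=5,fy=5,interpolation=cv2.INTER_CUBIC)
m=np.hstack([f(a),f(b)])
m=cv2.resize(m,(800,327)) if 0 else m
cv2.imwrite("pics/cropA.png",f(a));cv2.imwrite("pics/cropB.png",f(b))
E
```

```text
(no output)
```

View pics/cropA.png

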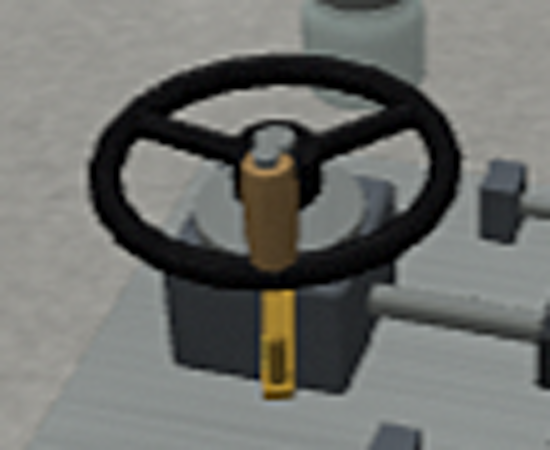

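View pics/cropB.png

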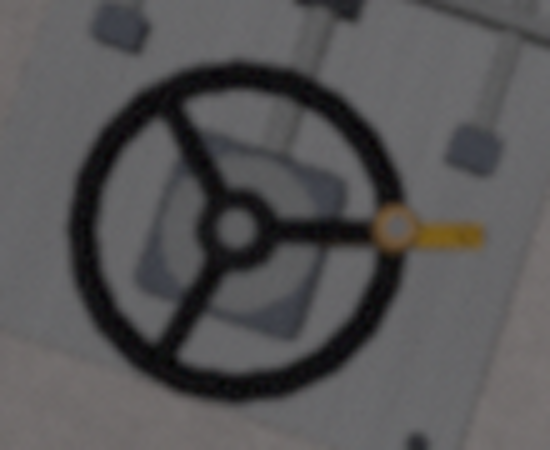

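```bash
cat >h.py <<'E'
from rig import r,eyes
import cv2,numpy as np
def cam(n):
    c=eyes.camera(n);f=200/np.tan(np.radians(c["fov_y"]/2))
    K=np.array([[f,0,c["cx"]],[0,f,c["cy"]],[0,0,1]]);R=cv2.Rodrigues(c["rvec"])[0]
    return c,K,R,np.array(c["tvec"])
def und(C,p): return cv2.undistortPoints(np.array([[p]],float),C[1],C[0]["dist_coeffs"])[0,0]
def tri(A,B,p,q):
    P=[np.c_[C[2],C[3]] for C in(A,B)]
    X=cv2.triangulatePoints(P[0],P[1],und(A,p),und(B,q)).ravel();return X[:3]/X[3]
def onz(C,p,z):
    d=C[2].T@np.r_[und(C,p),1];o=-C[2].T@C[3];return o+d*(z-o[2])/d[2]
def proj(C,X): return cv2.projectPoints(np.array([X],float),C[0]["rvec"],C[0]["tvec"],C[1],C[0]["dist_coeffs"])[0].ravel()
E
python3 - <<'E'
from h import *
np.set_printoptions(precision=4,suppress=True)
S=cam("side");T=cam("top")
print("wheel",tri(S,T,(275,189.3),(307.5,246.3)),onz(T,(307.5,246.3),.1),onz(S,(275,189.3),.1))
print("griptop",tri(S,T,(273.8,187),(339.4,245.2)),onz(T,(339.4,245.2),.154),onz(S,(273.8,187),.154))
print("ptr outer end",onz(T,(356,247.4),.1))
print("jar",onz(T,(222,230),.075))
for p in((309,156),(335,168),(368,177)):print("b",onz(T,p,.097))
for p in((67+0,0),):pass
for p in((296,137),(388,171),(257,258),(343,289)):print("plate",onz(T,p,.02))
E
```

```text
wheel [0.548  0.1424 0.0958] [0.5474 0.1422 0.1   ] [0.5487 0.1369 0.1   ]
griptop [0.5477 0.0721 0.154 ] [0.5467 0.0721 0.154 ] [0.5487 0.0722 0.154 ]
ptr outer end [0.5442 0.0339 0.1   ]
jar [0.5873 0.3406 0.075 ]
b [0.7548 0.1383 0.097 ]
b [0.726  0.0787 0.097 ]
b [0.7042 0.0035 0.097 ]
plate [0.8216 0.1734 0.02  ]
plate [ 0.7332 -0.0521  0.02  ]
plate [0.524  0.2668 0.02  ]
plate [0.45   0.0618 0.02  ]
```

Wheel axis at (0.548, 0.142), and the triangulated height of 0.096 agrees with 0.100. Handle top at (0.548, 0.072, 0.154), 70 mm from the axis. The pointer lies towards -y. Clockwise, the handle first moves towards -x, so I push from its +x side. First I square the tool, shut the fingers and approach to (0.600, 0.076).

```bash
python3 -m handwheel '[{"az":0.112,"gripper":255},{"az":0.112,"gripper":255},{"az":0.112,"gripper":255},{"tx":17,"ty":-26,"gripper":255},{"tx":17,"ty":-26,"gripper":255},{"tx":17,"ty":-26,"gripper":255},{"tx":17,"ty":-26,"gripper":255},{"tx":17,"ty":-26,"gripper":255},{"tx":17,"ty":-26,"gripper":255},{"tx":17,"ty":-26,"gripper":255},{"tx":17,"ty":-26,"gripper":255},{"tx":17,"ty":-26,"gripper":255}]' 20
```

```text
invalid input at $[0]: expected keys tx, ty, tz, ax, ay, az, gripper
```

```bash
python3 -m handwheel '[{"tx":17,"ty":-26,"gripper":255},{"tx":17,"ty":-26,"gripper":255},{"tx":17,"ty":-26,"gripper":255},{"tx":17,"ty":-26,"gripper":255},{"tx":17,"ty":-26,"gripper":255},{"tx":17,"ty":-26,"gripper":255},{"tx":17,"ty":-26,"gripper":255},{"tx":17,"ty":-26,"gripper":255},{"tx":17,"ty":-26,"gripper":255},{"tx":17,"ty":-26,"gripper":255},{"tx":17,"ty":-26,"gripper":255},{"gripper":255}]'
```

```text
invalid input at $[0]: expected keys tx, ty, tz, ax, ay, az, gripper
```

```bash
python3 -m handwheel '[{"tx":0,"ty":0,"tz":0,"ax":0,"ay":0,"az":0.112,"gripper":255},{"tx":0,"ty":0,"tz":0,"ax":0,"ay":0,"az":0.112,"gripper":255},{"tx":0,"ty":0,"tz":0,"ax":0,"ay":0,"az":0.112,"gripper":255},{"tx":21,"ty":-31,"tz":0,"ax":0,"ay":0,"az":0,"gripper":255},{"tx":21,"ty":-31,"tz":0,"ax":0,"ay":0,"az":0,"gripper":255},{"tx":21,"ty":-31,"tz":0,"ax":0,"ay":0,"az":0,"gripper":255},{"tx":21,"ty":-31,"tz":0,"ax":0,"ay":0,"az":0,"gripper":255},{"tx":21,"ty":-31,"tz":0,"ax":0,"ay":0,"az":0,"gripper":255},{"tx":21,"ty":-31,"tz":0,"ax":0,"ay":0,"az":0,"gripper":255},{"tx":21,"ty":-31,"tz":0,"ax":0,"ay":0,"az":0,"gripper":255},{"tx":21,"ty":-31,"tz":0,"ax":0,"ay":0,"az":0,"gripper":255},{"tx":21,"ty":-31,"tz":0,"ax":0,"ay":0,"az":0,"gripper":255}]' 20
```

```text
t: 1.4
tool_pos: [0.3792, -0.2626, 0.3039]
orientation: [-3.142, -0.0, -0.0]
ft_force: [0.8, -0.3, 0.2]
grip_width: -0.0
grasp_force: 0.0
```

```bash
python3 -m handwheel '[{"tx":20,"ty":-31,"tz":0,"ax":0,"ay":0,"az":0,"gripper":255},{"tx":20,"ty":-31,"tz":0,"ax":0,"ay":0,"az":0,"gripper":255},{"tx":20,"ty":-31,"tz":0,"ax":0,"ay":0,"az":0,"gripper":255},{"tx":20,"ty":-31,"tz":0,"ax":0,"ay":0,"az":0,"gripper":255},{"tx":20,"ty":-31,"tz":0,"ax":0,"ay":0,"az":0,"gripper":255},{"tx":20,"ty":-31,"tz":0,"ax":0,"ay":0,"az":0,"gripper":255},{"tx":20,"ty":-31,"tz":0,"ax":0,"ay":0,"az":0,"gripper":255},{"tx":20,"ty":-31,"tz":0,"ax":0,"ay":0,"az":0,"gripper":255},{"tx":20,"ty":-31,"tz":0,"ax":0,"ay":0,"az":0,"gripper":255},{"tx":20,"ty":-31,"tz":0,"ax":0,"ay":0,"az":0,"gripper":255},{"tx":20,"ty":-29,"tz":0,"ax":0,"ay":0,"az":0,"gripper":255},{"tx":0,"ty":0,"tz":0,"ax":0,"ay":0,"az":0,"gripper":255}]'
```

```text
t: 2.6
tool_pos: [0.5997, 0.0794, 0.3029]
orientation: [-3.14, 0.0, 0.005]
ft_force: [-0.2, -0.7, -0.1]
grip_width: -0.0
grasp_force: 0.0
```

```bash
python3 -m handwheel '[{"tx":0,"ty":0,"tz":20,"ax":0,"ay":0,"az":0,"gripper":255},{"tx":0,"ty":0,"tz":20,"ax":0,"ay":0,"az":0,"gripper":255},{"tx":0,"ty":0,"tz":20,"ax":0,"ay":0,"az":0,"gripper":255},{"tx":0,"ty":0,"tz":20,"ax":0,"ay":0,"az":0,"gripper":255},{"tx":0,"ty":0,"tz":17,"ax":0,"ay":0,"az":0,"gripper":255},{"tx":0,"ty":0,"tz":10,"ax":0,"ay":0,"az":0,"gripper":255},{"tx":0,"ty":0,"tz":0,"ax":0,"ay":0,"az":0,"gripper":255},{"tx":0,"ty":0,"tz":0,"ax":0,"ay":0,"az":0,"gripper":255}]'
python3 - <<'E'
from h import *
print(r.read_state()["tool_pos"])
S=cam("side");im=S[0]["frame"][100:260,200:380,::-1]
cv2.imwrite("pics/side1.png",cv2.resize(im,None,fx=4,fy=3.7,interpolation=cv2.INTER_CUBIC))
E
```

```text
t: 3.4
tool_pos: [0.5988, 0.0749, 0.1975]
orientation: [-3.142, -0.001, -0.0]
ft_force: [-0.1, 0.2, 0.9]
grip_width: 0.0001
grasp_force: 0.0
[0.59877483 0.07492892 0.19752605]
```

View pics/side1.png

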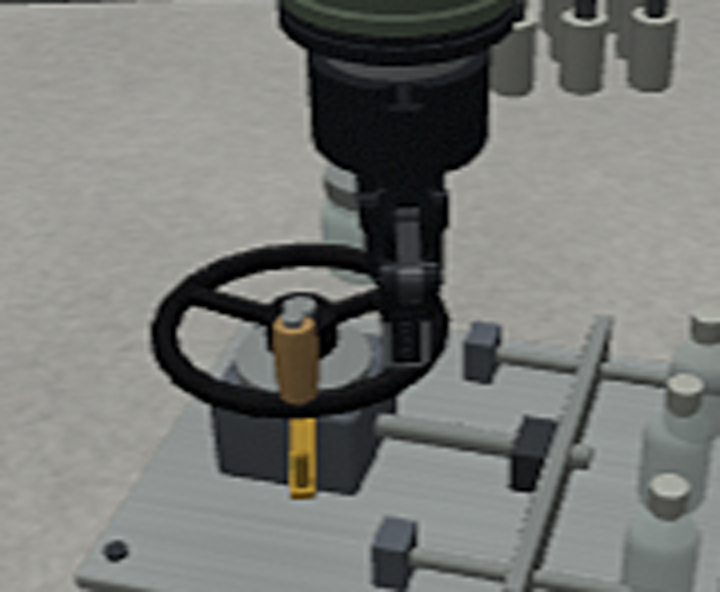

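The shut fingers (tip at about (408,360) in the crop) are above the rim, on the +x side of the handle at (296,360). Nothing is touching. I'll close in slowly and print the orbit steps.

```bash
python3 -m handwheel '[{"tx":-6,"ty":0,"tz":2,"ax":0,"ay":0,"az":0,"gripper":255},{"tx":-6,"ty":0,"tz":2,"ax":0,"ay":0,"az":0,"gripper":255},{"tx":-6,"ty":0,"tz":0,"ax":0,"ay":0,"az":0,"gripper":255},{"tx":-4,"ty":0,"tz":0,"ax":0,"ay":0,"az":0,"gripper":255},{"tx":-2,"ty":0,"tz":0,"ax":0,"ay":0,"az":0,"gripper":255},{"tx":-1,"ty":0,"tz":0,"ax":0,"ay":0,"az":0,"gripper":255},{"tx":0,"ty":0,"tz":0,"ax":0,"ay":0,"az":0,"gripper":255},{"tx":0,"ty":0,"tz":0,"ax":0,"ay":0,"az":0,"gripper":255}]'
cat >orb.py <<'E'
import sys,numpy as np
from rig import r
s=r.read_state()["tool_pos"];c=np.array([.548,.1423]);R=float(sys.argv[1])/1e3;st=float(sys.argv[2]);n=int(sys.argv[3])
d=s[:2]-c;a0=np.degrees(np.arctan2(d[1],d[0]));print("ang",a0,"R",np.hypot(*d),s[2])
a=np.radians(a0-st*np.arange(n+1));p=c+R*np.c_[np.cos(a),np.sin(a)]
p[0]=s[:2];q=np.diff(p,axis=0)*1e3
print([(round(x,1),round(-y,1)) for x,y in q])
E
python3 orb.py 71 5 12
```

```text
t: 4.25
tool_pos: [0.5737, 0.0751, 0.1929]
orientation: [-3.141, -0.0, -0.0]
ft_force: [-0.0, -0.2, -0.3]
grip_width: -0.0
grasp_force: 0.0
ang -69.05886226238493 R 0.07200079147728916 0.19292779261287216
[(np.float64(-6.2), np.float64(1.0)), (np.float64(-6.0), np.float64(1.4)), (np.float64(-6.1), np.float64(0.9)), (np.float64(-6.2), np.float64(0.4)), (np.float64(-6.2), np.float64(-0.2)), (np.float64(-6.2), np.float64(-0.7)), (np.float64(-6.1), np.float64(-1.2)), (np.float64(-5.9), np.float64(-1.8)), (np.float64(-5.8), np.float64(-2.3)), (np.float64(-5.5), np.float64(-2.8)), (np.float64(-5.3), np.float64(-3.2)), (np.float64(-5.0), np.float64(-3.7))]
```

```bash
python3 -m handwheel '[{"tx":-2,"ty":0.5,"tz":0,"ax":0,"ay":0,"az":0,"gripper":255},{"tx":-4.2,"ty":1,"tz":0,"ax":0,"ay":0,"az":0,"gripper":255},{"tx":-6,"ty":1.2,"tz":0,"ax":0,"ay":0,"az":0,"gripper":255},{"tx":-6.1,"ty":0.9,"tz":0,"ax":0,"ay":0,"az":0,"gripper":255},{"tx":-6.2,"ty":0.4,"tz":0,"ax":0,"ay":0,"az":0,"gripper":255},{"tx":-6.2,"ty":-0.2,"tz":0,"ax":0,"ay":0,"az":0,"gripper":255},{"tx":-6.2,"ty":-0.7,"tz":0,"ax":0,"ay":0,"az":0,"gripper":255},{"tx":-6.1,"ty":-1.2,"tz":0,"ax":0,"ay":0,"az":0,"gripper":255},{"tx":-5.9,"ty":-1.8,"tz":0,"ax":0,"ay":0,"az":0,"gripper":255},{"tx":-5.8,"ty":-2.3,"tz":0,"ax":0,"ay":0,"az":0,"gripper":255},{"tx":-4,"ty":-2,"tz":0,"ax":0,"ay":0,"az":0,"gripper":255},{"tx":0,"ty":0,"tz":0,"ax":0,"ay":0,"az":0,"gripper":255}]'
python3 orb.py 71 5 12
python3 - <<'E'
from h import *
T=cam("top")
cv2.imwrite("pics/top1.png",cv2.resize(T[0]["frame"][180:300,240:400,::-1],None,fx=5,fy=5,interpolation=cv2.INTER_CUBIC))
E
```

```text
t: 5.45
tool_pos: [0.5143, 0.0797, 0.1929]
orientation: [-3.141, 0.001, 0.0]
ft_force: [0.0, -0.9, -0.4]
grip_width: -0.0001
grasp_force: 0.0
ang -118.25123042097259 R 0.07110648558952551 0.19288533467785446
[(np.float64(-5.3), np.float64(-3.3)), (np.float64(-5.0), np.float64(-3.6)), (np.float64(-4.7), np.float64(-4.0)), (np.float64(-4.3), np.float64(-4.4)), (np.float64(-3.9), np.float64(-4.8)), (np.float64(-3.5), np.float64(-5.1)), (np.float64(-3.0), np.float64(-5.4)), (np.float64(-2.5), np.float64(-5.6)), (np.float64(-2.0), np.float64(-5.8)), (np.float64(-1.5), np.float64(-6.0)), (np.float64(-1.0), np.float64(-6.1)), (np.float64(-0.5), np.float64(-6.2))]
```

View pics/top1.png

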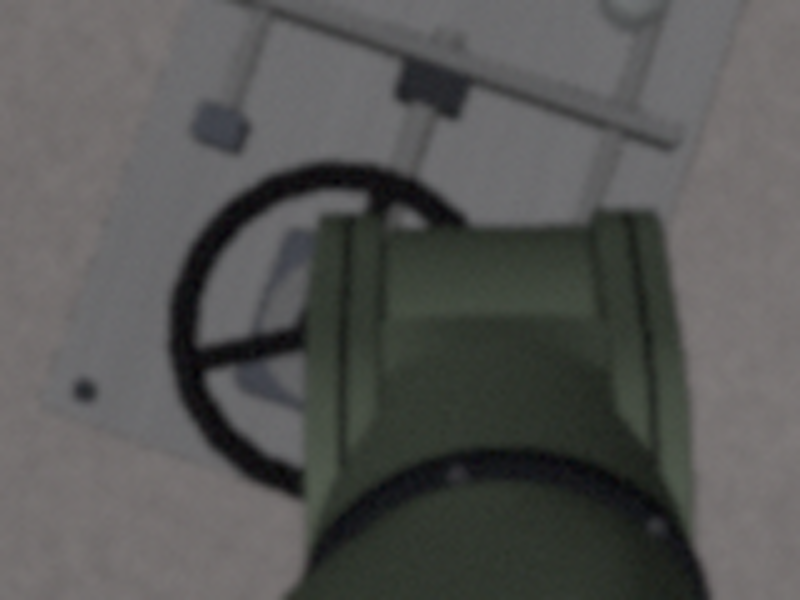

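Spokes are now at left (190,357) and up-right (380,205). The wheel has turned about 50° clockwise, so the push works. I'll continue the orbit.

```bash
python3 -m handwheel '[{"tx":-5.3,"ty":-3.3,"tz":0,"ax":0,"ay":0,"az":0,"gripper":255},{"tx":-5,"ty":-3.6,"tz":0,"ax":0,"ay":0,"az":0,"gripper":255},{"tx":-4.7,"ty":-4,"tz":0,"ax":0,"ay":0,"az":0,"gripper":255},{"tx":-4.3,"ty":-4.4,"tz":0,"ax":0,"ay":0,"az":0,"gripper":255},{"tx":-3.9,"ty":-4.8,"tz":0,"ax":0,"ay":0,"az":0,"gripper":255},{"tx":-3.5,"ty":-5.1,"tz":0,"ax":0,"ay":0,"az":0,"gripper":255},{"tx":-3,"ty":-5.4,"tz":0,"ax":0,"ay":0,"az":0,"gripper":255},{"tx":-2.5,"ty":-5.6,"tz":0,"ax":0,"ay":0,"az":0,"gripper":255},{"tx":-2,"ty":-5.8,"tz":0,"ax":0,"ay":0,"az":0,"gripper":255},{"tx":-1.5,"ty":-6,"tz":0,"ax":0,"ay":0,"az":0,"gripper":255},{"tx":-1,"ty":-6.1,"tz":0,"ax":0,"ay":0,"az":0,"gripper":255},{"tx":-0.5,"ty":-4,"tz":0,"ax":0,"ay":0,"az":0,"gripper":255}]'
python3 orb.py 71 5 12
```

```text
t: 6.7
tool_pos: [0.4777, 0.138, 0.1929]
orientation: [-3.141, 0.0, 0.0]
ft_force: [2.3, -2.7, 0.7]
grip_width: 0.0001
grasp_force: 1.5
ang -176.54217895391983 R 0.07047271928100876 0.19290508422194944
[(np.float64(-0.6), np.float64(-6.2)), (np.float64(0.4), np.float64(-6.2)), (np.float64(1.0), np.float64(-6.1)), (np.float64(1.5), np.float64(-6.0)), (np.float64(2.0), np.float64(-5.9)), (np.float64(2.5), np.float64(-5.7)), (np.float64(3.0), np.float64(-5.4)), (np.float64(3.5), np.float64(-5.1)), (np.float64(3.9), np.float64(-4.8)), (np.float64(4.3), np.float64(-4.5)), (np.float64(4.7), np.float64(-4.1)), (np.float64(5.0), np.float64(-3.6))]
```

```bash
python3 -m handwheel '[{"tx":-0.4,"ty":-5.5,"tz":0,"ax":0,"ay":0,"az":0,"gripper":255},{"tx":0.4,"ty":-6.2,"tz":0,"ax":0,"ay":0,"az":0,"gripper":255},{"tx":1,"ty":-6.1,"tz":0,"ax":0,"ay":0,"az":0,"gripper":255},{"tx":1.5,"ty":-6,"tz":0,"ax":0,"ay":0,"az":0,"gripper":255},{"tx":2,"ty":-5.9,"tz":0,"ax":0,"ay":0,"az":0,"gripper":255},{"tx":2.5,"ty":-5.7,"tz":0,"ax":0,"ay":0,"az":0,"gripper":255},{"tx":3,"ty":-5.4,"tz":0,"ax":0,"ay":0,"az":0,"gripper":255},{"tx":3.5,"ty":-5.1,"tz":0,"ax":0,"ay":0,"az":0,"gripper":255},{"tx":3.9,"ty":-4.8,"tz":0,"ax":0,"ay":0,"az":0,"gripper":255},{"tx":4.3,"ty":-4.5,"tz":0,"ax":0,"ay":0,"az":0,"gripper":255},{"tx":4.7,"ty":-4.1,"tz":0,"ax":0,"ay":0,"az":0,"gripper":255},{"tx":3,"ty":-2.2,"tz":0,"ax":0,"ay":0,"az":0,"gripper":255}]'
python3 orb.py 71 5 12
```

```text
t: 7.9
tool_pos: [0.5075, 0.1994, 0.1929]
orientation: [-3.141, 0.0, 0.0]
ft_force: [-2.0, -0.7, 0.1]
grip_width: 0.0001
grasp_force: 1.0
ang 125.36035383121958 R 0.06998424111475632 0.19287257557845147
[(np.float64(4.6), np.float64(-4.2)), (np.float64(5.5), np.float64(-2.9)), (np.float64(5.7), np.float64(-2.4)), (np.float64(5.9), np.float64(-1.9)), (np.float64(6.0), np.float64(-1.4)), (np.float64(6.1), np.float64(-0.8)), (np.float64(6.2), np.float64(-0.3)), (np.float64(6.2), np.float64(0.2)), (np.float64(6.1), np.float64(0.8)), (np.float64(6.1), np.float64(1.3)), (np.float64(5.9), np.float64(1.8)), (np.float64(5.7), np.float64(2.3))]
```

```bash
python3 -m handwheel '[{"tx":4.6,"ty":-4,"tz":0,"ax":0,"ay":0,"az":0,"gripper":255},{"tx":5.5,"ty":-2.9,"tz":0,"ax":0,"ay":0,"az":0,"gripper":255},{"tx":5.7,"ty":-2.4,"tz":0,"ax":0,"ay":0,"az":0,"gripper":255},{"tx":5.9,"ty":-1.9,"tz":0,"ax":0,"ay":0,"az":0,"gripper":255},{"tx":6,"ty":-1.4,"tz":0,"ax":0,"ay":0,"az":0,"gripper":255},{"tx":6.1,"ty":-0.8,"tz":0,"ax":0,"ay":0,"az":0,"gripper":255},{"tx":6.2,"ty":-0.3,"tz":0,"ax":0,"ay":0,"az":0,"gripper":255},{"tx":6.2,"ty":0.2,"tz":0,"ax":0,"ay":0,"az":0,"gripper":255},{"tx":6.1,"ty":0.8,"tz":0,"ax":0,"ay":0,"az":0,"gripper":255},{"tx":6.1,"ty":1.3,"tz":0,"ax":0,"ay":0,"az":0,"gripper":255},{"tx":5.9,"ty":1.8,"tz":0,"ax":0,"ay":0,"az":0,"gripper":255},{"tx":4,"ty":1.7,"tz":0,"ax":0,"ay":0,"az":0,"gripper":255}]'
python3 orb.py 71 5 12
```

```text
t: 9.1
tool_pos: [0.576, 0.2066, 0.1929]
orientation: [-3.141, -0.0, -0.0]
ft_force: [-3.2, 0.3, 0.6]
grip_width: 0.0001
grasp_force: 1.3
ang 66.4908097686027 R 0.07014363245992462 0.1929185599735736
[(np.float64(5.9), np.float64(1.9)), (np.float64(5.3), np.float64(3.2)), (np.float64(5.0), np.float64(3.6)), (np.float64(4.7), np.float64(4.1)), (np.float64(4.3), np.float64(4.5)), (np.float64(3.9), np.float64(4.8)), (np.float64(3.5), np.float64(5.1)), (np.float64(3.0), np.float64(5.4)), (np.float64(2.5), np.float64(5.7)), (np.float64(2.0), np.float64(5.9)), (np.float64(1.5), np.float64(6.0)), (np.float64(1.0), np.float64(6.1))]
```

```bash
python3 -m handwheel '[{"tx":5.7,"ty":2,"tz":0,"ax":0,"ay":0,"az":0,"gripper":255},{"tx":5.3,"ty":3.2,"tz":0,"ax":0,"ay":0,"az":0,"gripper":255},{"tx":5,"ty":3.6,"tz":0,"ax":0,"ay":0,"az":0,"gripper":255},{"tx":4.7,"ty":4.1,"tz":0,"ax":0,"ay":0,"az":0,"gripper":255},{"tx":4.3,"ty":4.5,"tz":0,"ax":0,"ay":0,"az":0,"gripper":255},{"tx":3.9,"ty":4.8,"tz":0,"ax":0,"ay":0,"az":0,"gripper":255},{"tx":3.5,"ty":5.1,"tz":0,"ax":0,"ay":0,"az":0,"gripper":255},{"tx":3,"ty":5.4,"tz":0,"ax":0,"ay":0,"az":0,"gripper":255},{"tx":2.5,"ty":5.7,"tz":0,"ax":0,"ay":0,"az":0,"gripper":255},{"tx":2,"ty":5.9,"tz":0,"ax":0,"ay":0,"az":0,"gripper":255},{"tx":1.5,"ty":6,"tz":0,"ax":0,"ay":0,"az":0,"gripper":255},{"tx":0.8,"ty":4,"tz":0,"ax":0,"ay":0,"az":0,"gripper":255}]'
python3 orb.py 71 5 12
```

```text
t: 10.3
tool_pos: [0.6178, 0.1518, 0.193]
orientation: [3.142, -0.0, -0.001]
ft_force: [-1.1, 2.4, 0.1]
grip_width: -0.0002
grasp_force: 1.3
ang 7.724416669173963 R 0.07043259897302395 0.19295387765634606
[(np.float64(1.1), np.float64(6.1)), (np.float64(0.0), np.float64(6.2)), (np.float64(-0.5), np.float64(6.2)), (np.float64(-1.1), np.float64(6.1)), (np.float64(-1.6), np.float64(6.0)), (np.float64(-2.1), np.float64(5.8)), (np.float64(-2.6), np.float64(5.6)), (np.float64(-3.1), np.float64(5.4)), (np.float64(-3.5), np.float64(5.1)), (np.float64(-4.0), np.float64(4.8)), (np.float64(-4.4), np.float64(4.4)), (np.float64(-4.7), np.float64(4.0))]
```

```bash
python3 -m handwheel '[{"tx":0.9,"ty":6,"tz":0,"ax":0,"ay":0,"az":0,"gripper":255},{"tx":0,"ty":6.2,"tz":0,"ax":0,"ay":0,"az":0,"gripper":255},{"tx":-0.5,"ty":6.2,"tz":0,"ax":0,"ay":0,"az":0,"gripper":255},{"tx":-1.1,"ty":6.1,"tz":0,"ax":0,"ay":0,"az":0,"gripper":255},{"tx":-1.6,"ty":6,"tz":0,"ax":0,"ay":0,"az":0,"gripper":255},{"tx":-2.1,"ty":5.8,"tz":0,"ax":0,"ay":0,"az":0,"gripper":255},{"tx":-2.6,"ty":5.6,"tz":0,"ax":0,"ay":0,"az":0,"gripper":255},{"tx":-3.1,"ty":5.4,"tz":0,"ax":0,"ay":0,"az":0,"gripper":255},{"tx":-3.5,"ty":5.1,"tz":0,"ax":0,"ay":0,"az":0,"gripper":255},{"tx":-4,"ty":4.6,"tz":0,"ax":0,"ay":0,"az":0,"gripper":255},{"tx":-2,"ty":2,"tz":0,"ax":0,"ay":0,"az":0,"gripper":255},{"tx":0,"ty":0,"tz":0,"ax":0,"ay":0,"az":0,"gripper":255}]'
python3 orb.py 71 3 9
python3 - <<'E'
from h import *
S=cam("side");im=S[0]["frame"][155:245,220:330,::-1]
cv2.imwrite("pics/side2.png",cv2.resize(im,None,fx=5,fy=5,interpolation=cv2.INTER_CUBIC))
E
```

```text
t: 11.5
tool_pos: [0.5977, 0.0931, 0.193]
orientation: [3.141, 0.0, -0.001]
ft_force: [-0.5, -0.5, 0.5]
grip_width: 0.0001
grasp_force: 0.0
ang -44.69736648205287 R 0.06993491921781114 0.1929575680187174
[(np.float64(-1.9), np.float64(3.3)), (np.float64(-2.8), np.float64(2.4)), (np.float64(-2.9), np.float64(2.3)), (np.float64(-3.1), np.float64(2.1)), (np.float64(-3.2), np.float64(2.0)), (np.float64(-3.3), np.float64(1.8)), (np.float64(-3.3), np.float64(1.6)), (np.float64(-3.4), np.float64(1.4)), (np.float64(-3.5), np.float64(1.3))]
```

View pics/side2.png

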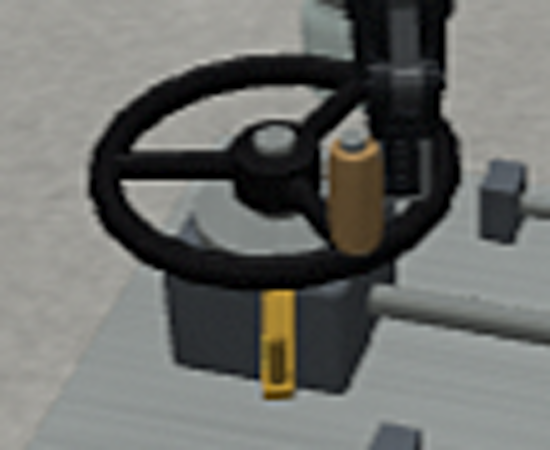

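The handle is at crop (355,200), about 27° short of the pointer at (278,340), with the fingers behind it. I'll measure the wood centroid against the starting picture.

```bash
cat >wd.py <<'E'
from h import *
def cen(im):  # BGR; wood, upper part only (pointer is more saturated/lower)
    hsv=cv2.cvtColor(im,cv2.COLOR_BGR2HSV);h,s,v=cv2.split(hsv)
    m=((h>8)&(h<22)&(s>80)&(s<190)&(v>70));m[:175]=0;m[211:]=0;m[:,:240]=0;m[:,315:]=0
    ys,xs=np.nonzero(m);return xs.mean(),ys.mean(),len(xs)
S=cam("side");cur=S[0]["frame"][:,:,::-1].copy()
a=cen(cv2.imread("pics/side0.png"));b=cen(cur);print("start",a,"now",b)
c=np.array([.548,.1423])
def col(t): return proj(S,np.r_[c+.07*np.array([np.cos(t),np.sin(t)]),.131])[0]
from scipy.optimize import brentq
ang=lambda x:np.degrees(brentq(lambda t:col(t)-x,-2.6,-.3))
print("angles start,now",ang(a[0]),ang(b[0]),"tool",r.read_state()["tool_pos"])
E
python3 wd.py
```

```text
start (np.float64(273.2842105263158), np.float64(196.8), 190) now (np.float64(290.60199004975124), np.float64(193.90049751243782), 201)
angles start,now -91.3379189436899 -63.65100741611287 tool [0.59799602 0.09330846 0.19294227]
```

```bash
python3 -m handwheel '[{"tx":-1.9,"ty":3.2,"tz":0,"ax":0,"ay":0,"az":0,"gripper":255},{"tx":-2.8,"ty":2.4,"tz":0,"ax":0,"ay":0,"az":0,"gripper":255},{"tx":-2.9,"ty":2.3,"tz":0,"ax":0,"ay":0,"az":0,"gripper":255},{"tx":-3.1,"ty":2.1,"tz":0,"ax":0,"ay":0,"az":0,"gripper":255},{"tx":-3.2,"ty":2,"tz":0,"ax":0,"ay":0,"az":0,"gripper":255},{"tx":-3.3,"ty":1.8,"tz":0,"ax":0,"ay":0,"az":0,"gripper":255},{"tx":-2,"ty":1,"tz":0,"ax":0,"ay":0,"az":0,"gripper":255},{"tx":0,"ty":0,"tz":0,"ax":0,"ay":0,"az":0,"gripper":255},{"tx":0,"ty":0,"tz":0,"ax":0,"ay":0,"az":0,"gripper":255}]'
python3 wd.py
```

```text
t: 12.5
tool_pos: [0.5787, 0.0785, 0.1929]
orientation: [3.141, 0.0, -0.0]
ft_force: [0.4, -0.7, -0.5]
grip_width: -0.0002
grasp_force: 0.0
start (np.float64(273.2842105263158), np.float64(196.8), 190) now (np.float64(278.2401960784314), np.float64(196.4607843137255), 204)
angles start,now -91.3379189436899 -83.75640198014493 tool [0.57871864 0.07854616 0.19285176]
```

```bash
python3 -m handwheel '[{"tx":-1.5,"ty":0.5,"tz":0,"ax":0,"ay":0,"az":0,"gripper":255},{"tx":-2,"ty":0.5,"tz":0,"ax":0,"ay":0,"az":0,"gripper":255},{"tx":-2,"ty":0.5,"tz":0,"ax":0,"ay":0,"az":0,"gripper":255},{"tx":-1.5,"ty":0.5,"tz":0,"ax":0,"ay":0,"az":0,"gripper":255},{"tx":0,"ty":0,"tz":0,"ax":0,"ay":0,"az":0,"gripper":255},{"tx":0,"ty":0,"tz":0,"ax":0,"ay":0,"az":0,"gripper":255}]'
python3 wd.py
```

```text
t: 13.15
tool_pos: [0.5716, 0.0765, 0.1929]
orientation: [3.141, 0.001, -0.0]
ft_force: [0.3, 0.1, -0.1]
grip_width: -0.0002
grasp_force: 0.0
start (np.float64(273.2842105263158), np.float64(196.8), 190) now (np.float64(274.7512195121951), np.float64(196.90731707317073), 205)
angles start,now -91.3379189436899 -89.101168916615 tool [0.57164899 0.07650977 0.19285787]
```

```bash
python3 -m handwheel '[{"tx":-0.7,"ty":0,"tz":0,"ax":0,"ay":0,"az":0,"gripper":255},{"tx":-0.7,"ty":0,"tz":0,"ax":0,"ay":0,"az":0,"gripper":255},{"tx":-0.4,"ty":0,"tz":0,"ax":0,"ay":0,"az":0,"gripper":255},{"tx":0,"ty":0,"tz":0,"ax":0,"ay":0,"az":0,"gripper":255},{"tx":0,"ty":0,"tz":0,"ax":0,"ay":0,"az":0,"gripper":255},{"tx":10,"ty":0,"tz":0,"ax":0,"ay":0,"az":0,"gripper":255},{"tx":15,"ty":0,"tz":0,"ax":0,"ay":0,"az":0,"gripper":255},{"tx":10,"ty":0,"tz":0,"ax":0,"ay":0,"az":0,"gripper":255},{"tx":0,"ty":0,"tz":-40,"ax":0,"ay":0,"az":0,"gripper":255},{"tx":0,"ty":0,"tz":-40,"ax":0,"ay":0,"az":0,"gripper":255},{"tx":0,"ty":0,"tz":-30,"ax":0,"ay":0,"az":0,"gripper":255},{"tx":0,"ty":0,"tz":0,"ax":0,"ay":0,"az":0,"gripper":255}]'
python3 wd.py
python3 - <<'E'
from h import *
c=cam("side")[0]["frame"][165:240,240:305,::-1];a=cv2.imread("pics/side0.png")[165:240,240:305]
cv2.imwrite("pics/cmp.png",cv2.resize(np.hstack([a,c]),None,fx=6,fy=6,interpolation=cv2.INTER_CUBIC))
g=[cv2.cvtColor(np.ascontiguousarray(x[25:42,22:47]),cv2.COLOR_BGR2GRAY).astype(np.float32) for x in(a,c)]
print(cv2.phaseCorrelate(g[0],g[1],cv2.createHanningWindow((25,17),cv2.CV_32F)))
# saturation-weighted column centroid
for x in(a,c):
    s=cv2.cvtColor(np.ascontiguousarray(x[25:42,20:48]),cv2.COLOR_BGR2HSV)[:,:,1].astype(float);s=np.clip(s-60,0,None);print((s.sum(0)*np.arange(28)).sum()/s.sum())
E
```

```text
t: 14.4
tool_pos: [0.6057, 0.0768, 0.3066]
orientation: [-3.14, -0.005, -0.0]
ft_force: [0.7, 0.1, -0.4]
grip_width: -0.0002
grasp_force: 0.0
start (np.float64(273.2842105263158), np.float64(196.8), 190) now (np.float64(273.88669950738915), np.float64(196.83743842364532), 203)
angles start,now -91.3379189436899 -90.41955580550113 tool [0.60512343 0.07684657 0.30425033]
((0.7252617616547852, 0.04633602729894726), 1.0576953241560194)
14.332394555086166
14.459987173091998
```

View pics/cmp.png

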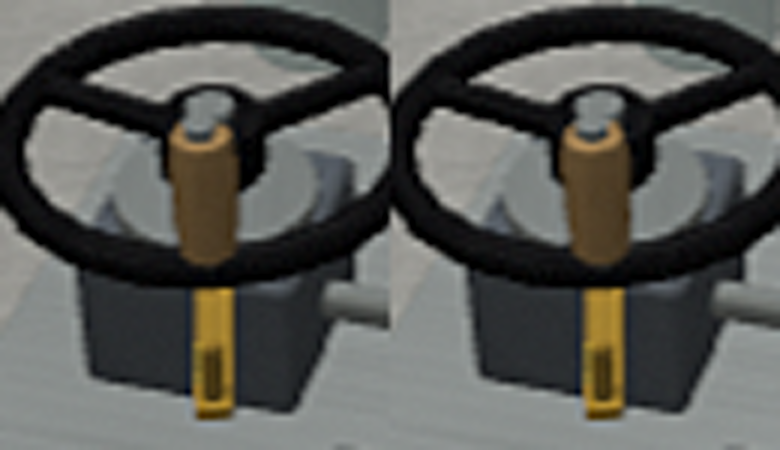

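In the side-by-side crop the handle stands as at the start: centre at (205,195) on the left against (206,195) on the right, within about 0.5° and seated on the rim above the pointer. The tool is clear above, so I let it settle and hand in.

```bash
python3 -m handwheel '[{"tx":0,"ty":0,"tz":-20,"ax":0,"ay":0,"az":0,"gripper":255},{"tx":0,"ty":0,"tz":0,"ax":0,"ay":0,"az":0,"gripper":255},{"tx":0,"ty":0,"tz":0,"ax":0,"ay":0,"az":0,"gripper":255},{"tx":0,"ty":0,"tz":0,"ax":0,"ay":0,"az":0,"gripper":255}]' && python3 -c "
from rig import r
print(r.close_job())"
```

```text
t: 14.9
tool_pos: [0.6047, 0.0767, 0.3218]
orientation: [3.142, 0.002, -0.0]
ft_force: [0.6, 0.0, 0.1]
grip_width: 0.0
grasp_force: 0.0
the job is handed in; nothing more can be done
None
```

I pushed the hand wheel one full turn clockwise; the handle is back in line with the pointer to within about 1° by the side camera, the arm is clear, and the job was handed in at 14.9 s. I took no final picture of the bottles and jar, but the fingertips stayed at least 20 mm above them throughout.

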